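# Line up the quarter-turn fastener and hold the access panel shut

## Task

On the small bench supply unit, turn the winged quarter-turn fastener on the sprung access panel until its slot lines up with the two index lines on the panel, so that the tongue beneath can drop into its keyhole. Then press the panel down flush on its frame, with the fastener still lined up, and finish while holding it pressed there (do not let go: I will put in the screws while you hold). Leave the tape roll, marker and dropper bottle beside the unit where they are.

Things in the scene. Friction and masses are not known exactly. Their poses are not given: they have to be found in the camera images.
- fastener_grip (a point): Centre of the fastener's head: an upright black bar 42 mm long, 10 thick, 18 tall on a steel stem 14 mm across; on the turning axis, 27 mm above the panel's top face (bar underside 18, top 36 above it). x: along the bar, its light slot line and the tongue below; z: turning axis. Turns either way, stays where left (friction 0.05 N m); symmetrical, either end may point forward.
- panel_edge (a point): Middle of the front edge of the panel, on its top face: aluminium plate 164 mm deep (x), 176 wide (y), 5 thick. x: from the front edge back to the hinge at the far edge, the direction of the index lines and keyhole; y: along the edge to the left; z: square to the plate. The fastener's axis is 44 mm behind this point. Lined up: the fastener's x parallel to this x, either way round.
- panel (a joint): Panel angle about its far-edge hinge, rad: 0 = flush on the frame, 0.18 = sprung open, as it stands by itself (front edge 29 mm up; springs back when let go). Holding it flush takes about 8 N down at the fastener or beside it, 6 N at the front edge, more nearer the hinge; press anywhere. With the fastener out of line, the tongue hits the keyhole plate and stops it at about 0.1.
- fastener (a joint): Fastener angle, rad, counter-clockwise from above: 0 or 3.14 = lined up with the index lines, 1.57 = square across them. The tongue enters its keyhole within about 0.18 rad of lined up.
- masking_tape: Bystander: roll of masking tape lying flat, 98 mm across, 25 mm tall; origin at the centre of its underside.
- marker: Bystander: felt marker lying down, 139 x 17 x 19 mm; origin at the centre of its underside.
- dropper_bottle: Bystander: brown dropper bottle, 33 mm across, 79 mm tall; origin at the centre of its underside.
- unit: White bench supply unit, fixed, 180 (x) x 200 (y) mm in plan; the frame that the panel lies on is its top, 80 mm up. Origin: centre of its underside, on the bench; x points back, from its front with the blank display to the hinge side; z up.

How it is judged (in metres and radians):
On the way:
1. the fastener is turned until it lines up with the index lines (angle between the x axis of fastener_grip and the x axis of panel_edge, either way round below 0.2 rad), for 0.2 s.
At the end, for the whole second after the job is handed in: The robot is pressing on the panel or its fastener with more than 3 N, the panel is flush on the frame (within 0.012 rad, under 2 mm at its front edge), and the fastener is within 0.2 rad of the index lines; all through the last second (value of joint panel below 0.012 rad and angle between the x axis of fastener_grip and the x axis of panel_edge, either way round below 0.2 rad and contact force between any of the fingers, the arm and panel above 3 N); the arm keeps its last pose, push and grip.
It fails at once if a bystander (tape roll, marker or dropper bottle) is moved more than 30 mm (distance of any of masking_tape, marker, dropper_bottle from where it was at the start of the episode above 0.03 m).
It also fails if it takes over 42 s, if anything falls off the work surface, if the arm or the gripper's body presses on something with over 40 N, if the wrist force passes 120 N, or if a joint passes its speed limit or range.

## Robot

A 6-joint arm with a two-finger parallel gripper is mounted at the origin on a cart in front of the work surface, level with it; the furniture and walls round the work are solid. World frame = base frame: x ahead of the robot, y to its left, z up, the work surface at z = 0. Lengths are in m, angles in degrees, forces in N, time in s.
With the tool pointing down it reaches from about 0.4 to 0.825 m from the base axis. Payload 7 kg.
Tool frame: the origin (TCP) lies midway between the tips of the shut fingers; the grasp point (between the pads) lies 19 mm behind it (ctrl.grip_point_offset is the distance from the TCP to the grasp point, in m); x points along the fingers, y is the direction in which the jaws open and shut, and the axes are right-handed (so a half turn about x gives the same grasp; the last joint's range is limited). The gripper opens to 88 mm and grips with 3 to 60 N. Pads are 19 mm wide; open, the fingers measure 130 mm over their backs; the gripper's body (78 mm by 193 mm) begins 47 mm behind the grasp point.
Start: joints at [16.507, 20.546, 0.682, 0, -70.136, -16.507], TCP at [0.675, -0, 0.227] pointing down, gripper open.
Joint ranges: [-176.03, 176.03], [-82.01, 121.73], [-58.28, 71.71], [-173.87, 95.51], [-174.79, -0.11], [-173.66, 173.66]. Speed limits (degrees/s): [136.94, 136.94, 172.46, 180, 180, 180].

## Interface

Orientations are given as [roll, pitch, yaw] about the fixed x, y, z axes, in that order (R = Rz(yaw) Ry(pitch) Rx(roll)).
In Python, from plant import ctrl gives the robot as it stands.
- The arm moves only by the tool drive_tool, never from a script. Its argument "plan" is a list of rows, each a list of 3 entries, a list of its own where there are three numbers: the shift along the tool's x, y, z in m, then the turn, a rotation vector about the tool's x, y, z in degrees, then the opening, from 0 (shut) to 1 (fully open). In form: [[[dx, dy, dz], [wx, wy, wz], grip], ...]. A call has 1 to 20 rows; each row is the pose to reach, as a shift and turn from the pose measured when the call began, along the tool's axes at that moment; what a row does not reach only later rows make up. A row lasts 1/12 s, in which the tool goes at most 41.7 mm and 7.16 degrees, less where a joint would pass 70% of its speed; a pose out of reach is approached as far as the arm can. A call with a gripper value outside its range is refused whole. The fingers move at their own pace and stop on an object; the grip force is fixed at half the most. Time passes only in rows, so rows that repeat a pose let the fingers close. It gives the time, the measured TCP pose, the force and the opening at its end, in the units of the state.
- ctrl.get_obs(): the state, without advancing time (a new reading comes with each control period).
- ctrl.snapshot(name): name is "scene" or "side" or "wrist"; returns the picture (384x512x3 uint8, blue, green, red); there is no depth.
- ctrl.get_calibration(name): a dict with "fx", "fy", "cx", "cy" (pixels), "R" (3x3) and "t" (3): a world point X has camera coordinates R X + t. Camera axes: x right, y down, z forward; pixel columns grow to the right and rows downward; lengths in m; the calibration is good to about 2 mm. A picture is of the moment at which its call begins: read the wrist's pose just before it. get_calibration takes no time and is no camera call; for the wrist camera it gives the pose at the moment of the call.
- ctrl.close_job(): hands the job in, once; it reports no verdict.
Trained networks look in the newest picture that a camera, given by its name, has taken for a name from the list of things; names that differ only in an ending like _2 or _b are one class to them, and where a whole thing is asked for, a point or a joint stands for the part that bears it (a point fixed in the world has none). Each returns a list of dicts, best first, with "confidence" (0 to 1); they miss things now and then, are a little off and sometimes report something else, mostly with a low value. They report only what shows in the picture. A call takes as long as a camera call.
- ctrl.cut_out(camera, name): "pixels" (384x512 bool, what is visible of it) and "pixel" ([column, row] in pixels, amid what is visible of it).
- ctrl.landmark_of(camera, name): "pixel" ([column, row] in pixels: a listed point, or the origin of a listed thing).
The state is a dict: "clock": time; "joint_pos": joint angles; "qvel": joint speeds; "tau": joint torques, N m; "tool_pos": TCP position; "orientation": TCP orientation; "force": force on the tool from outside, world axes, zero at the start; "moment": the same for the moment, N m; "opening": finger opening in m.
Only numpy, scipy, OpenCV 4.12 (cv2) and the standard library are available. Lean on these libraries where they do the work, as an engineer would, in place of code of your own. Each camera call takes 0.05 s, during which the arm holds its last target. There are 200 camera calls.

## Working session

There is one attempt and no reset: what is moved stays moved. The work goes in short steps, Python scripts to look and compute and a tool call to move; the robot and the scene stay as the last step left them, time stands still between calls to the robot, and variables do not carry over. Pictures are saved under pics/ and viewed, about 8 in all and at most 12, crops included, and the job is handed in when it is done.

Besides the shell and the picture viewer there is one more tool, called after "Request:" as name(argument=value, ...) on one line, values as JSON. drive_tool: Moves the arm, as the interface text tells. Its arguments: {"type":"object","properties":{"plan":{"type":"array","items":{"type":"array"}}},"required":["plan"]}

```bash
mkdir -p pics; ls; python3 - <<'E'
from plant import ctrl
import cv2,numpy as np
o=ctrl.get_obs(); print({k:np.round(v,3) for k,v in o.items()})
ims=[]
for c in ["scene","side","wrist"]:
    im=ctrl.snapshot(c); ims.append(im); k=ctrl.get_calibration(c)
    print(c,k['fx'],k['cx'],k['cy'],np.round(k['R'],3).tolist(),np.round(k['t'],3))
    for n in ["fastener_grip","panel_edge","unit"]:
        print(n,[(np.round(d['pixel'],1),round(d['confidence'],2)) for d in ctrl.landmark_of(c,n)])
cv2.imwrite('pics/a.png',cv2.resize(np.hstack(ims[:2]),(800,300)));cv2.imwrite('pics/b.png',ims[2])
E
```

```text
pics
{'clock': np.float64(0.0), 'joint_pos': array([ 1.6506e+01,  2.0593e+01,  6.3500e-01, -2.1000e-02, -7.0136e+01,
       -1.6505e+01]), 'qvel': array([-0.051,  0.007,  0.034,  0.076, -0.016, -0.034]), 'tau': array([-1.0000e-03, -5.8273e+01,  2.9306e+01,  6.9970e+00,  7.0000e-03,
       -0.0000e+00]), 'tool_pos': array([ 0.675, -0.   ,  0.226]), 'orientation': array([  94.596,   89.903, -175.41 ]), 'force': array([-0.497,  0.789,  0.121]), 'moment': array([ 0.   , -0.043, -0.022]), 'opening': np.float64(0.088)}
scene 357.258497804365 259.3858217835002 187.43551423983342 [[0.762, -0.647, 0.014], [-0.305, -0.378, -0.874], [0.571, 0.662, -0.486]] [-0.35   0.325  0.467]
fastener_grip [(array([262.9, 210.6]), 0.56)]
panel_edge [(array([243.8, 222.5]), 0.95)]
unit [(array([277.8, 251.9]), 0.96), (array([364.8, 230.9]), 0.38)]
side 424.9001703779293 254.83644059786022 192.4799320244629 [[-0.889, -0.457, -0.004], [-0.302, 0.593, -0.747], [0.344, -0.663, -0.665]] [0.58  0.154 0.924]
fastener_grip []
panel_edge [(array([325.5, 172.2]), 0.95)]
unit [(array([288.8, 197.4]), 0.78)]
wrist 338.58546438629327 255.43488021128124 187.42455262095 [[-1.0, -0.001, 0.001], [-0.0, 0.961, 0.278], [-0.001, 0.278, -0.961]] [ 0.674 -0.036  0.391]
fastener_grip [(array([474. , 222.5]), 0.66)]
panel_edge []
unit [(array([377.8, 179.2]), 0.67)]
```

View pics/a.png

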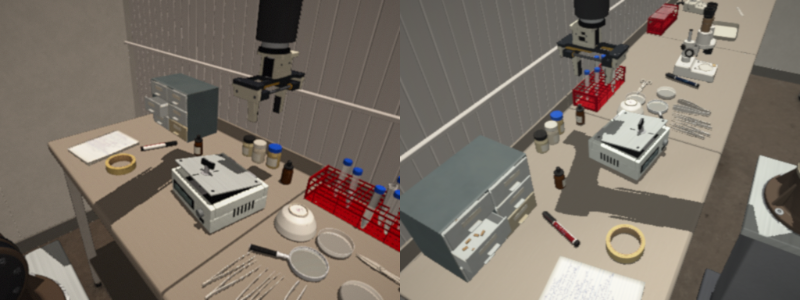

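View pics/b.png

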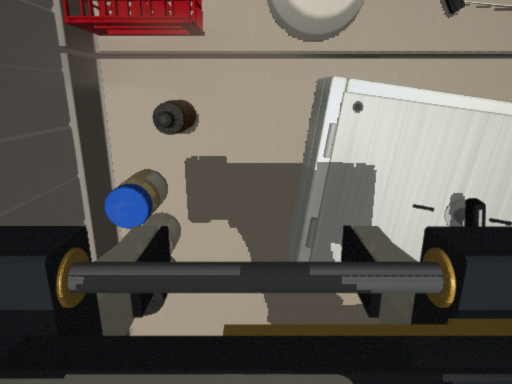

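The wrist view shows the fastener at about (474,213), with its bar roughly square across the index lines at (423,208) and (500,221). The unit is yawed by a few degrees. I'll compute positions and a pose for a closer look.

```bash
cat > h.py <<'E'
import numpy as np,cv2
from plant import ctrl
from scipy.spatial.transform import Rotation as Rn
def ray(k,p):
    d=np.array([(p[0]-k['cx'])/k['fx'],(p[1]-k['cy'])/k['fy'],1]); R=np.array(k['R']); 
    return -R.T@np.array(k['t']), R.T@d
def onz(k,p,z):
    c,d=ray(k,p); return c+d*(z-c[2])/d[2]
def tri(l):
    A=np.zeros((3,3));b=np.zeros(3)
    for k,p in l:
        c,d=ray(k,p); d=d/np.linalg.norm(d); M=np.eye(3)-np.outer(d,d); A+=M;b+=M@c
    return np.linalg.solve(A,b)
def tool():
    o=ctrl.get_obs(); return np.array(o['tool_pos']),Rn.from_euler('xyz',o['orientation'],degrees=True)
def delta(P,R):
    p,r=tool(); return np.round(r.inv().apply(np.array(P)-p),4),np.round((r.inv()*R).as_rotvec(degrees=True),2)
E
python3 - <<'E'
from h import *
K={c:ctrl.get_calibration(c) for c in["scene","side","wrist"]}
print('fast',tri([(K['scene'],(262.9,210.6)),(K['wrist'],(474,222.5))]))
print('edge',tri([(K['scene'],(243.8,222.5)),(K['side'],(325.5,172.2))]))
print('unit',tri([(K['scene'],(277.8,251.9)),(K['side'],(288.8,197.4)),(K['wrist'],(377.8,179.2))]),onz(K['scene'],(277.8,251.9),0),onz(K['side'],(288.8,197.4),0))
a,b=onz(K['wrist'],(423,208),.1),onz(K['wrist'],(500,221),.105);print('lines',a,b,np.degrees(np.arctan2(*(a-b)[1::-1])))
print(tool()[1].as_matrix().round(3))
E
```

```text
fast [0.4955754  0.03206222 0.13018275]
edge [0.45016159 0.03991552 0.11903186]
unit [0.53598725 0.03081225 0.00339346] [0.54447603 0.03705203 0.        ] [0.53725534 0.03474221 0.        ]
lines [0.52473555 0.02758464 0.1       ] [0.45732486 0.03800204 0.105     ] -8.78478656550277
[[ 0. -1.  0.]
 [ 0.  0.  1.]
 [-1. -0.  0.]]
```

```bash
cat >> h.py <<'E'
def frame(yaw,th):
    u=np.array([np.cos(yaw),np.sin(yaw),0]);z=np.array([0,0,1.])
    px=np.cos(th)*u-np.sin(th)*z; n=np.sin(th)*u+np.cos(th)*z
    return px,np.cross(n,px),n
def toolR(yaw,th,turn=0):   # jaws along panel x, then turned ccw seen from above (about n) by turn rad
    px,py,n=frame(yaw,th); y=-(np.cos(turn)*px+np.sin(turn)*py)
    return Rn.from_matrix(np.c_[-n,y,np.cross(-n,y)])
E
python3 - <<'E'
from h import *
yaw=np.radians(-8.8);px,py,n=frame(yaw,.18)
F=np.array([.497,.0325,.132])
print(delta(F+n*.06-py*.035,toolR(yaw,.18)))
E
```

```text
(array([ 0.0356,  0.1727, -0.0037]), array([ 8.78, -0.79, 10.29]))
```

Request:
drive_tool(plan=[[[0.007,0.035,-0.001],[1.8,-0.2,2],1],[[0.014,0.07,-0.001],[3.6,-0.3,4],1],[[0.021,0.105,-0.002],[5.3,-0.5,6.2],1],[[0.028,0.14,-0.003],[7,-0.6,8.2],1],[[0.0355,0.173,-0.004],[8.8,-0.8,10.3],1],[[0.0355,0.173,-0.004],[8.8,-0.8,10.3],1],[[0.0355,0.173,-0.004],[8.8,-0.8,10.3],1],[[0.0355,0.173,-0.004],[8.8,-0.8,10.3],1]])

```text
clock: 1.27
tool_pos: [0.5028, -0.004, 0.1916]
orientation: [89.9, 79.8, 171.1]
force: [-0.2, 0.4, 0.0]
opening: 0.0873
```

```bash
python3 - <<'E'
from h import *
k=ctrl.get_calibration('wrist'); im=ctrl.snapshot('wrist')
for n in ["fastener_grip","panel_edge"]:
    print(n,[(np.round(d['pixel'],1),round(d['confidence'],2)) for d in ctrl.landmark_of('wrist',n)])
cv2.imwrite('pics/c.png',cv2.resize(im,(768,576)))
for d in ctrl.cut_out('wrist','fastener_grip'):
    ys,xs=np.nonzero(d['pixels']); print(d['confidence'],d['pixel'],xs.min(),xs.max(),ys.min(),ys.max(),cv2.minAreaRect(np.c_[xs,ys].astype(np.float32)))
E
```

```text
fastener_grip [(array([249.4, 246.6]), 0.67)]
panel_edge [(array([307.3, 230. ]), 0.91)]
0.68 [248.8, 236.3] 238 263 218 261 ((249.9514617919922, 239.8802032470703), (44.779422760009766, 22.087867736816406), 83.8844985961914)
```

View pics/c.png

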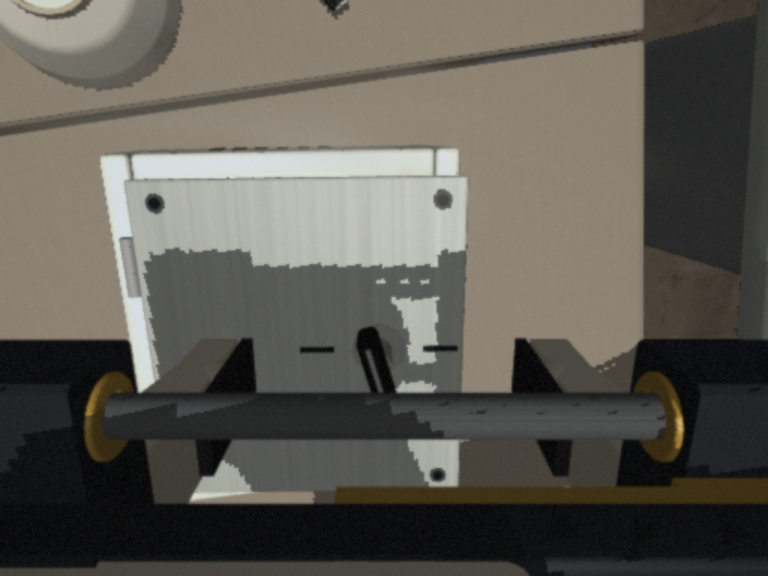

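The picture shows the panel squared up in view, with index lines at (317,350) and (441,348). The slot line runs from about (370,345) to (384,392) in the 1.5x view, and the bar's lower end is hidden behind the gripper rod.

```bash
python3 - <<'E'
from h import *
k=ctrl.get_calibration('wrist'); yaw=np.radians(-8.8);px,py,n=frame(yaw,.18)
F=np.array([.497,.0325,.132])
def pl(p,h): # intersect with plane h above panel; coords along px,py rel F axis
    c,d=ray(k,np.array(p)/1.5); s=(h-.027-n@(c-F))/(n@d); q=c+d*s-F; return np.round([px@q*1e3,py@q*1e3],1)
for p in [(302,350),(333,350),(425,348),(457,348),(467,178),(457,487),(125,181)]: print('panel',p,pl(p,0))
for p in [(370,345),(384,392),(370,330)]: print('bar',p,pl(p,.036))
E
```

```text
panel (302, 350) [42.2 -0.5]
panel (333, 350) [25.9 -0.5]
panel (425, 348) [-22.3  -1.7]
panel (457, 348) [-39.   -1.7]
panel (467, 178) [-40.2 -89.2]
panel (457, 487) [-42.5  84.1]
panel (125, 181) [122.6 -87.7]
bar (370, 345) [  5.5 -18.9]
bar (384, 392) [-0.7  4.4]
bar (370, 330) [  5.5 -26.1]
```

```bash
python3 - <<'E'
from h import *
yaw=np.radians(-8.8);px,py,n=frame(yaw,.18)
A=np.array([.497,.0325,.132])+.002*px-.0015*py
R=toolR(yaw,.18,np.radians(15))
print(delta(A+n*.05,R),delta(A-n*.006,R),ctrl.get_obs()['joint_pos'])
E
```

```text
(array([ 0.0101, -0.0016,  0.0336]), array([-1.501e+01,  1.000e-02,  2.000e-02])) (array([ 0.0661, -0.0015,  0.0336]), array([-1.501e+01,  1.000e-02,  2.000e-02])) [ 18.16262242  12.47242605 -14.2681579   -4.88426525 -72.51068761
 -25.13263338]
```

Request:
drive_tool(plan=[[[0.003,-0.0015,0.017],[-5,0,0],1],[[0.01,-0.0015,0.0336],[-10,0,0],1],[[0.01,-0.0015,0.0336],[-15,0,0],1],[[0.01,-0.0015,0.0336],[-15,0,0],1],[[0.025,-0.0015,0.0336],[-15,0,0],1],[[0.04,-0.0015,0.0336],[-15,0,0],1],[[0.055,-0.0015,0.0336],[-15,0,0],1],[[0.066,-0.0015,0.0336],[-15,0,0],1],[[0.066,-0.0015,0.0336],[-15,0,0],1],[[0.066,-0.0015,0.0336],[-15,0,0],1]])

```text
clock: 2.3
tool_pos: [0.4977, 0.0306, 0.1258]
orientation: [75.3, 79.7, 171.4]
force: [1.0, -0.3, 1.5]
opening: 0.0875
```

```bash
python3 - <<'E'
from h import *
s=ctrl.snapshot('scene'); d=ctrl.snapshot('side'); w=ctrl.snapshot('wrist')
def crop(im,c,r,k=70): return cv2.resize(im[r-k:r+k,c-k:c+k],(400,400),interpolation=cv2.INTER_CUBIC)
print(tool()[0])
cv2.imwrite('pics/d.png',np.hstack([crop(s,255,215,50),crop(d,312,165,50)]))
E
```

```text
[0.49848462 0.03094909 0.12676104]
```

View pics/d.png

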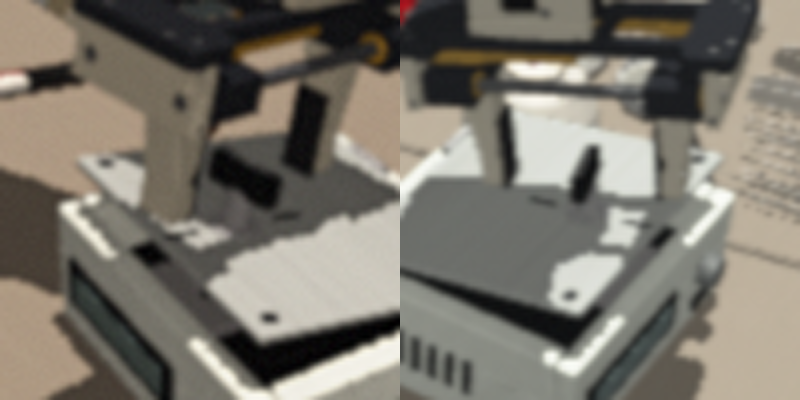

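The fingers straddle the bar in both views, with tips near the height of its underside. I'll close.

Request:
drive_tool(plan=[[[0,0,0],[0,0,0],0.3],[[0,0,0],[0,0,0],0.3],[[0,0,0],[0,0,0],0.2],[[0,0,0],[0,0,0],0.0],[[0,0,0],[0,0,0],0.0],[[0,0,0],[0,0,0],0.0],[[0,0,0],[0,0,0],0.0],[[0,0,0],[0,0,0],0.0]])

```text
clock: 3.12
tool_pos: [0.4985, 0.031, 0.1267]
orientation: [74.8, 79.8, 171.0]
force: [0.2, 0.1, -1.3]
opening: 0.04
```

Request:
drive_tool(plan=[[[0,0,0],[0,0,0],0.0],[[0,0,0],[0,0,0],0.0],[[0,0,0],[0,0,0],0.0],[[0,0,0],[0,0,0],0.0],[[0,0,0],[0,0,0],0.0],[[0,0,0],[0,0,0],0.0],[[0,0,0],[0,0,0],0.0],[[0,0,0],[0,0,0],0.0]])

```text
clock: 3.78
tool_pos: [0.4988, 0.031, 0.127]
orientation: [74.8, 79.8, 171.0]
force: [1.8, -1.8, 2.4]
opening: 0.0096
```

Request:
drive_tool(plan=[[[0,0,0],[-5,0,0],0],[[0,0,0],[-10,0,0],0],[[0,0,0],[-15,0,0],0],[[0,0,0],[-20,0,0],0],[[0,0,0],[-25,0,0],0],[[0,0,0],[-30,0,0],0],[[0,0,0],[-35,0,0],0],[[0,0,0],[-40,0,0],0],[[0,0,0],[-45,0,0],0],[[0,0,0],[-50,0,0],0],[[0,0,0],[-55,0,0],0],[[0,0,0],[-60,0,0],0],[[0,0,0],[-65,0,0],0],[[0,0,0],[-70,0,0],0],[[0,0,0],[-75,0,0],0],[[0,0,0],[-75,0,0],0],[[0,0,0],[-75,0,0],0],[[0,0,0],[-75,0,0],0]])

```text
clock: 5.28
tool_pos: [0.4971, 0.0295, 0.1269]
orientation: [0.6, 79.6, 171.8]
force: [-3.2, -5.1, 3.4]
opening: 0.0095
```

```bash
python3 - <<'E'
from h import *
s=ctrl.snapshot('scene'); d=ctrl.snapshot('side')
def crop(im,c,r,k=70): return cv2.resize(im[r-k:r+k,c-k:c+k],(400,400),interpolation=cv2.INTER_CUBIC)
cv2.imwrite('pics/e.png',np.hstack([crop(s,262,215,40),crop(d,312,172,40)]))
yaw=np.radians(-8.8);px,py,n=frame(yaw,.18);p,r=tool()
y=r.as_matrix()[:,1]; print('jaw angle',np.degrees(np.arctan2(-y@py,-y@px)),'along n',r.as_matrix()[:,0]@n)
# arc about hinge to flush: rotate about py by -th
F=p; u=np.array([np.cos(yaw),np.sin(yaw),0]); 
H=np.array([.497,.0325,.132])+.002*px-.0015*py-.027*n+.120*px
print('hinge z',H[2])
for th in (.12,.06,0,-.03):
    Q=Rn.from_rotvec(py*(th-.18)); print(th,delta(H+Q.apply(p-H),Q*r))
E
```

```text
jaw angle 89.95142947469772 along n -0.9999980012014535
hinge z 0.0835946123367702
0.12 (array([ 0.0073, -0.    ,  0.0011]), array([ 0.01,  3.44, -0.  ]))
0.06 (array([ 0.0146, -0.    ,  0.0018]), array([ 0.01,  6.88, -0.01]))
0 (array([ 0.0219, -0.    ,  0.002 ]), array([ 2.000e-02,  1.031e+01, -1.000e-02]))
-0.03 (array([ 0.0256, -0.    ,  0.0019]), array([ 2.000e-02,  1.203e+01, -1.000e-02]))
```

View pics/e.png

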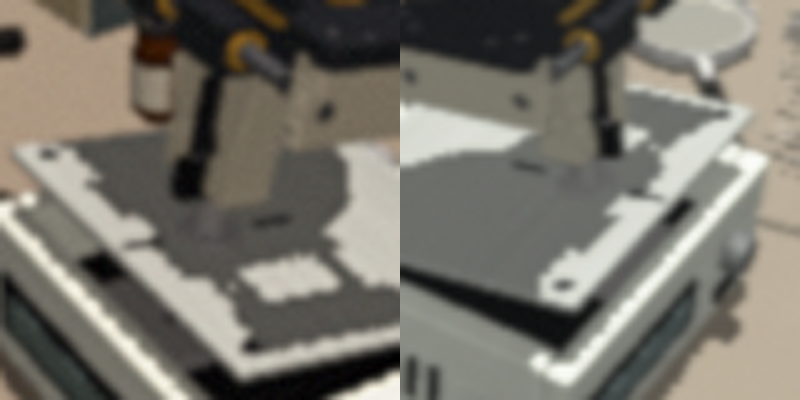

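The bar is now lined up between the two index lines, held by the pads. Next I'll follow the hinge arc down.

Request:
drive_tool(plan=[[[0,0,0],[0,0,0],0],[[0.004,0,0.0006],[0,1.7,0],0],[[0.0073,0,0.0011],[0,3.4,0],0],[[0.011,0,0.0015],[0,5.2,0],0],[[0.0146,0,0.0018],[0,6.9,0],0],[[0.018,0,0.002],[0,8.6,0],0],[[0.022,0,0.002],[0,10.3,0],0],[[0.022,0,0.002],[0,10.3,0],0],[[0.022,0,0.002],[0,10.3,0],0],[[0.022,0,0.002],[0,10.3,0],0]])

```text
clock: 6.22
tool_pos: [0.4908, 0.0303, 0.1062]
orientation: [66.1, 89.9, -122.8]
force: [-3.0, -0.0, 7.9]
opening: 0.0094
```

Request:
drive_tool(plan=[[[0.001,0,0],[0,0,0],0],[[0.002,0,0],[0,0,0],0],[[0.003,0,0],[0,0,0],0],[[0.003,0,0],[0,0,0],0],[[0.003,0,0],[0,0,0],0]])

```text
clock: 6.63
tool_pos: [0.4907, 0.0303, 0.1052]
orientation: [83.0, 89.9, -105.8]
force: [-9.9, 0.6, 24.4]
opening: 0.0098
```

```bash
python3 - <<'E'
from h import *
s=ctrl.snapshot('scene'); d=ctrl.snapshot('side')
def crop(im,c,r,k=70): return cv2.resize(im[r-k:r+k,c-k:c+k],(400,400),interpolation=cv2.INTER_CUBIC)
cv2.imwrite('pics/f.png',np.hstack([crop(s,265,228,55),crop(d,312,178,55)]))
o=ctrl.get_obs();print(o['force'],o['tool_pos'],o['opening'])
for c in('scene','side'):
    k=ctrl.get_calibration(c)
    for n in ["panel_edge","fastener_grip"]:
        for e in ctrl.landmark_of(c,n): print(c,n,e['pixel'],round(e['confidence'],2),onz(k,e['pixel'],.085))
E
```

```text
[-9.49352384  1.59355746 24.06841077] [0.49075687 0.03030402 0.10524203] 0.009529804935154568
scene panel_edge [242.9, 236.7] 0.65 [0.44941869 0.04136861 0.085     ]
scene fastener_grip [261.5, 221.0] 0.63 [0.51381386 0.05971262 0.085     ]
side panel_edge [326.9, 183.4] 0.75 [0.44342444 0.03700236 0.085     ]
side fastener_grip [307.5, 168.3] 0.51 [0.50524114 0.00464279 0.085     ]
```

View pics/f.png

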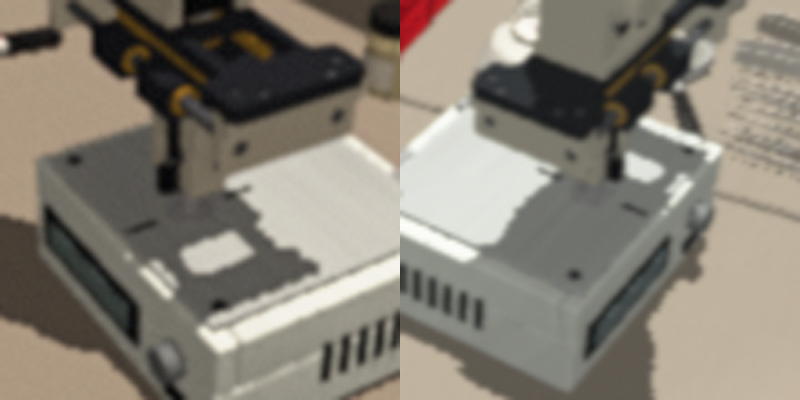

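Both views show the panel flush with no gap, and the bar between the index lines. I'll check that the hold stays steady.

Request:
drive_tool(plan=[[[0.002,0,0],[0,0,0],0],[[0.002,0,0],[0,0,0],0],[[0.002,0,0],[0,0,0],0],[[0.002,0,0],[0,0,0],0],[[0.002,0,0],[0,0,0],0],[[0.002,0,0],[0,0,0],0],[[0.002,0,0],[0,0,0],0],[[0.002,0,0],[0,0,0],0],[[0.002,0,0],[0,0,0],0],[[0.002,0,0],[0,0,0],0],[[0.002,0,0],[0,0,0],0],[[0.002,0,0],[0,0,0],0]])

```text
clock: 7.93
tool_pos: [0.4907, 0.0303, 0.1052]
orientation: [107.3, 89.9, -81.4]
force: [-9.3, 0.4, 23.8]
opening: 0.0098
```

```bash
python3 -c "
from plant import ctrl
print(ctrl.close_job()); print(ctrl.get_obs()['force'])"
```

```text
the job is handed in; nothing more can be done
None
the job is handed in; nothing more can be done
```

I gripped the fastener's bar and turned it about 75° counter-clockwise until its slot lined up with the index lines. I then followed the hinge arc down to press the panel flush, and handed the job in still gripping and pressing.

- **Force:** my last check before handing in read 24 N upward on the tool. It was steady for a second with no movement, at a hard stop.
- **Alignment:** after the turn, the jaws were within 0.1° of square to my estimate of the index lines. I measured the bar's starting angle from a single picture, so the true alignment could be a few degrees off, within the 0.2 rad allowed.
- **Flush:** the scene and side pictures show no gap between panel and frame. The panel angle itself was not measured.
- **Disagreement:** the two cameras' estimates of the panel's front edge differed by about 6 mm. I didn't use those for the final press.
- **Bystanders:** the arm stayed clear of the tape roll, marker and bottle, but I didn't measure their positions again at the end.
- **Side force:** about 9 N of sideways force remained on the grip while holding.

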